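# Clamp a two-part plaster mould in the ratchet mould press

### The job

Get the mug-handle mould ready for casting: stand the loose plaster half in the green mould press, in the gap between the sprung plywood pad and the other half, with its hollowed face towards the knobbed face of that half, and let go of it. Then swing the red ratchet lever back and forth by its black grip, so that the jaw closes notch by notch, until the mould is shut and the grip takes a firm push of about 14 newtons; plaster chips, so never force it past 16. Finally swing the lever right back to its parked end and let go, with the mould left clamped and the jar, the blue-rimmed mug and the wooden rib left where they stand.

Things in the scene. Friction and masses are not known exactly. Their poses are not given: they have to be found in the camera images.
- press: Green mould press fixed on the table, 104 mm wide (x), 356 mm long (y). Origin: on the table under the bed. Its y axis runs along the bed from the ratchet head (y about -120 mm) to the plywood-faced tail stop; the robot is on its -x side. The tail stop, 90 mm high, is set each time 2 to 32 mm behind the other half: the jaw pushes both halves along the bed till they meet it.
- bed_mid (a point): Point on the steel bed (15 mm above the table) at press (0, +8, 15) mm: where the middle of the loose half's underside goes. Low side guides, inner faces at x = -33 and +33 mm, above 26 mm flared outwards to -41 and +41 mm at 37 mm above the table. The free gap reaches from the pad (y about -22 mm, 56 mm wide, up to 95 mm above the table) to the other half's knobs (y about +37 mm).
- half_b (a point): Centre of the loose plaster half, half-way up (42.5 mm above its underside): a white block 60 mm (x) by 40 mm (y) by 85 mm high, 0.3 to 0.5 kg, standing on the table. Its +y face is the parting face, with two round sockets, a handle-shaped cavity and half a pour hole. In the press its axes point like the press's. Grasp it across its 60 mm width (x), in the upper half.
- half_a (a point): Centre of the other plaster half, half-way up; it already stands loose on the press's bed. Same size and axes, but its parting face, with two 5 mm high round knobs that enter the sockets, is its -y face. With the mould shut the two centres are 40 mm apart along the press's y.
- lever_pivot (a point): Point on the upright axle of the ratchet wheel (93 mm across, 30 teeth) and lever, at press (0, -120, 68) mm; the head's nut reaches 88 mm above the table. In the driving stroke each notch (0.21 rad) moves the jaw 3.1 mm. Swinging back, the driving pawl clicks over the teeth and a second pawl holds the wheel, which drops back to its last full notch.
- grip_mid (a point): Middle of the upright black grip at the lever's end, 130 mm from the axle: a round sleeve 24 mm thick, 74 to 124 mm above the table, that spins freely on its stud. Driving idle takes 2 to 4 N here; once both halves meet the tail stop the push first jumps (spring preload, up to 6 N) and then rises by 4 N a notch. Clamped right: a driving push of about 14 N (12 to 16).
- press_lever (a joint): Angle of the ratchet lever, rad. 0: parked at its rubber stop, the lever then points from the axle along press direction (-0.71, -0.71), to the robot. It grows anticlockwise seen from above, to 1.13 at the other end stop; growing is the driving stroke. It stays where it is left. The end stops also resist the hand: stay within 0.03 to 1.10 while judging the push.
- glaze_jar: Small green glaze jar with a black lid, 50 mm wide, 60 mm high, in front of the press. Origin: centre of its underside. Leave alone.
- mug_blue: White mug with a blue rim, 121x105x91 mm, left of the loose half. Origin: centre of its underside. Leave alone.
- wood_rib: Flat kidney-shaped wooden rib, 65x110x6 mm, lying left in front of the press. Origin: centre of its underside. Leave alone.
Not all that is in view belongs to the job. What is shaped like the part that bears half_b but yellow is not meant.

How it is judged:
On the way, in this order (a step that is already met when the one before it is completed fails the run):
1. the loose half stands upright on the bed between the pad and the other half, released (x of half_b in the frame of press between -0.006 and 0.006 m and y of half_b in the frame of press between -0.012 and 0.045 m and z of half_b in the frame of press between 0.053 and 0.061 m and angle between half_b's own z axis and vertical below 0.1 rad and contact force between the fingers and mould_b below 0.1 N), for 0.2 s.
2. the ratchet has shut the mould: its halves press on each other with more than 45 N (contact force between mould_a and mould_b above 45 N), for 0.2 s.
At the end, for the whole second after the job is handed in: The mould is shut and stands on the bed, within 6 mm of its centre line (centres of the halves within 43 mm of each other, parting faces parallel within 0.05 rad, sockets over the knobs); it stays clamped with 45 to 130 N between its halves; the lever is parked (below 0.15 rad) (contact force between mould_a and mould_b above 45 N and distance between half_a and half_b below 0.043 m and angle between the y axis of half_a and the y axis of half_b, either way round below 0.05 rad and x of half_b in the frame of press between -0.006 and 0.006 m and z of half_b in the frame of press between 0.053 and 0.061 m and y of half_b in the frame of half_a below -0.03 m and value of joint press_lever below 0.15 rad and linear speed of mould_b below 0.01 m/s); the robot touches nothing.
It fails at once if the plaster is over-tightened: more than 130 N between the halves (contact force between mould_a and mould_b above 130 N).
It fails at once if a mould half is tipped over (angle between any of half_a, half_b's own z axis and vertical above 0.5 rad).
It fails at once if a bystander is pushed away by more than 30 mm (distance of any of glaze_jar, mug_blue, wood_rib from where it was at the start of the episode above 0.03 m).
It also fails if it takes over 72 s, if anything falls off the work surface, if the arm or the gripper's body presses on something with over 40 N, if the wrist force passes 120 N, or if a joint passes its speed limit or range.

### The arm

A 7-joint arm with a two-finger parallel gripper is mounted at the origin on the work surface; the furniture and walls round the work are solid. World frame = base frame: x ahead of the robot, y to its left, z up, the work surface at z = 0. Lengths are in m, angles in rad, forces in N, time in s.
With the tool pointing down it reaches from about 0.4 to 0.875 m from the base axis. Payload 19.3 kg.
Tool frame: the origin (TCP) lies at the very end of the fingers, on their centre line; the grasp point (between the pads) lies 19 mm behind it; z points along the fingers, y is the direction in which the jaws open and shut (so a half turn about z gives the same grasp; the last joint's range is limited). The gripper opens to 85 mm and grips with 20 to 120 N. Pads are 22 mm wide; open, the fingers measure 114 mm over their backs; the gripper's body (76 mm by 85 mm) begins 54 mm behind the grasp point. The pads swing forward as they close: fully open they stand 13 mm farther back than shut.
Start: joints at [-1.233, 0.521, -0.036, 1.599, 0.021, 1.021, -0.113], TCP at [0.248, 0.574, 0.192] pointing down, gripper open.
Joint ranges: [-2.91, 2.91], [-0.3, 2.13], [-1.5, 1.42], [0.17, 2.43], [-1.26, 4.41], [0.16, 1.93], [-2.52, 2.52]. Speed limits (rad/s): [1.89, 1.89, 2.39, 2.39, 3.01, 3.01, 3.01].

### API

Orientations are given as [roll, pitch, yaw] about the fixed x, y, z axes, in that order (R = Rz(yaw) Ry(pitch) Rx(roll)).
In Python, from workcell import bot, grab_frame, calibration, workorder gives the robot as it stands.
- The arm moves only by the tool move_arm, never from a script. Its arguments are lists of equal length, an entry for each row: "jaw": the closure in counts, from 0 (fully open) to 255 (shut); "dp": the shift along the tool's x, y, z in units of 800 mm (1.0 is 800 mm), a list of three; "rotation": the turn, a rotation vector about the tool's x, y, z in units of pi rad (1.0 is pi rad), a list of three. In form: {"jaw": [jaw, ...], "dp": [[dx, dy, dz], ...], "rotation": [[rx, ry, rz], ...]}. A call has 1 to 10 rows; each row shifts and turns the commanded pose from where the row before left it, along the tool's axes as they then stand; what a row does not reach is not made up. A row lasts 1/8 s, in which the tool goes at most 62.5 mm and 10.7 degrees, less where a joint would pass 70% of its speed; a pose out of reach is approached as far as the arm can. A call with a number of a shift or a turn outside -1 to 1 is refused whole. A call with a gripper value outside its range is refused whole. The fingers move at their own pace and stop on an object; "squeeze" is the grip in N (left out, the last holds). Time passes only in rows, so rows that do not move let the fingers close. It gives the time, the measured TCP pose, the force and the opening at its end, in the units of the state.
- bot.observe(): the state, without advancing time (a new reading comes with each control period).
- grab_frame(name): name is "scene" or "top" or "wrist"; returns the picture (384x512x3 uint8, blue, green, red); there is no depth.
- calibration(name): a dict with "camera_matrix" (3x3 intrinsics, pixels), "dist" ([k1, k2, p1, p2, k3] as OpenCV has them; the pictures are not rectified), "T" (4x4, takes a point from camera to world coordinates). Camera axes: x right, y down, z forward; pixel columns grow to the right and rows downward; lengths in m; the calibration is good to about 2 mm. A picture is of the moment at which its call begins: read the wrist's pose just before it. calibration takes no time and is no camera call; for the wrist camera it gives the pose at the moment of the call.
- workorder.job_done(): hands the job in, once; it reports no verdict.
The state is a dict: "clock": time; "qpos": joint angles; "qd": joint speeds; "joint_efforts": joint torques, N m; "position": TCP position; "tool_rot": TCP orientation; "force": force on the tool from outside, world axes, zero at the start; "moment": the same for the moment, N m; "grip_width": finger opening in m.
Only numpy, scipy, OpenCV 4.12 (cv2) and the standard library are available. Lean on these libraries where they do the work, as an engineer would, in place of code of your own. Each camera call takes 0.05 s, during which the arm holds its last target. There are 200 camera calls.

## Working session

There is one attempt and no reset: what is moved stays moved. The work goes in short steps, Python scripts to look and compute and a tool call to move; the robot and the scene stay as the last step left them, time stands still between calls to the robot, and variables do not carry over. Pictures are saved under pics/ and viewed, about 8 in all and at most 12, crops included, and the job is handed in when it is done.

Besides the shell and the picture viewer there is one more tool, called after "Emit:" by a JSON object that holds its "op" and its "data". move_arm: Moves the arm, as the interface text tells. Shifts and turns lie within -1 to 1; 1 stands for 800 mm of shift or pi rad of turn. Its arguments: {"type":"object","properties":{"jaw":{"type":"array","items":{"type":"number"}},"dp":{"type":"array","items":{"type":"array","items":{"type":"number","minimum":-1,"maximum":1}}},"rotation":{"type":"array","items":{"type":"array","items":{"type":"number","minimum":-1,"maximum":1}}},"squeeze":{"type":"number"}},"required":["jaw","dp","rotation"]}

```bash
ls; mkdir -p pics; python3 - <<'E'
from workcell import bot, grab_frame, calibration
import cv2, numpy as np
print(bot.observe())
ims=[]
for n in("scene","top"):
    im=grab_frame(n); cv2.imwrite(f"pics/{n}0.png",im)
    c=calibration(n); print(n,c)
    cv2.imwrite(f"pics/{n}0b.png",cv2.resize(im,(800,600),interpolation=cv2.INTER_CUBIC))
E
```

```text
pics
{'clock': 0.0, 'qpos': array([-1.23323419,  0.52200771, -0.03630417,  1.59998407,  0.02124585,
        1.02109645, -0.11281387]), 'qd': array([-0.00070339,  0.00031663,  0.00104846, -0.00033828, -0.00105589,
        0.00026764, -0.00088821]), 'joint_efforts': array([-1.40888584e-03, -9.27107477e+01,  1.97915688e+00, -3.69949257e+01,
        1.77501712e-02,  7.95638800e-03,  2.72771587e-05]), 'position': array([0.24776379, 0.57339303, 0.19183853]), 'tool_rot': array([-3.14049006e+00,  1.29124625e-04,  2.73381013e+00]), 'force': array([-0.67575664,  0.21216821,  0.58053726]), 'moment': array([-0.0289362 ,  0.05427644,  0.01984289]), 'grip_width': 0.08544734502024662}
scene {'camera_matrix': array([[365.89749511,   0.        , 254.59912354],
       [  0.        , 365.89749511, 186.34451596],
       [  0.        ,   0.        ,   1.        ]]), 'dist': array([-0.11373836,  0.        ,  0.        ,  0.        ,  0.        ]), 'T': array([[ 0.85121311, -0.34598148,  0.39463027, -0.03669117],
       [-0.52474778, -0.54858385,  0.65091899, -0.67143693],
       [-0.00871812, -0.76115214, -0.64851478,  0.82586975],
       [ 0.        ,  0.        ,  0.        ,  1.        ]])}
top {'camera_matrix': array([[382.42133   ,   0.        , 256.04536922],
       [  0.        , 382.42133   , 190.60229578],
       [  0.        ,   0.        ,   1.        ]]), 'dist': array([0.03389481, 0.        , 0.        , 0.        , 0.        ]), 'T': array([[ 0.03031271, -0.99724956,  0.06763474,  0.32406078],
       [-0.99923962, -0.02857407,  0.02652758,  0.06657907],
       [-0.02452202, -0.06838744, -0.99735742,  1.19848197],
       [ 0.        ,  0.        ,  0.        ,  1.        ]])}
```

View pics/scene0b.png

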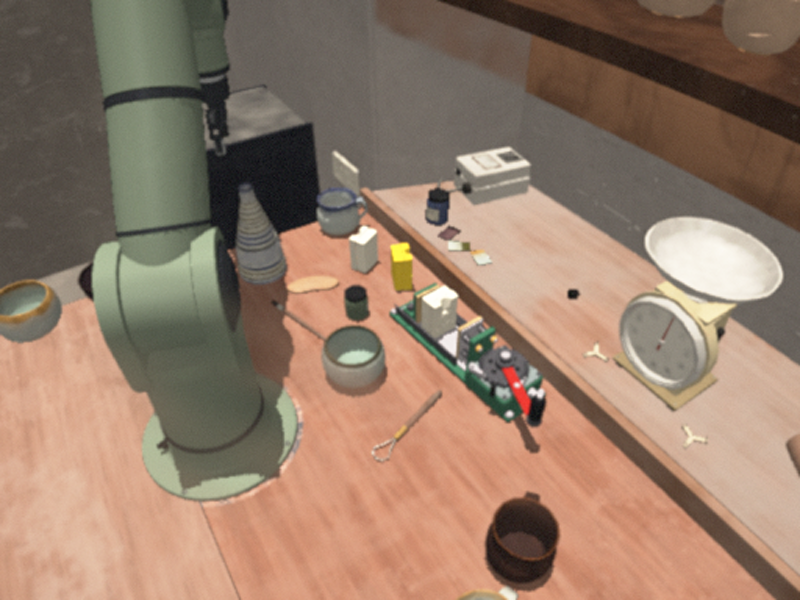

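View pics/top0b.png

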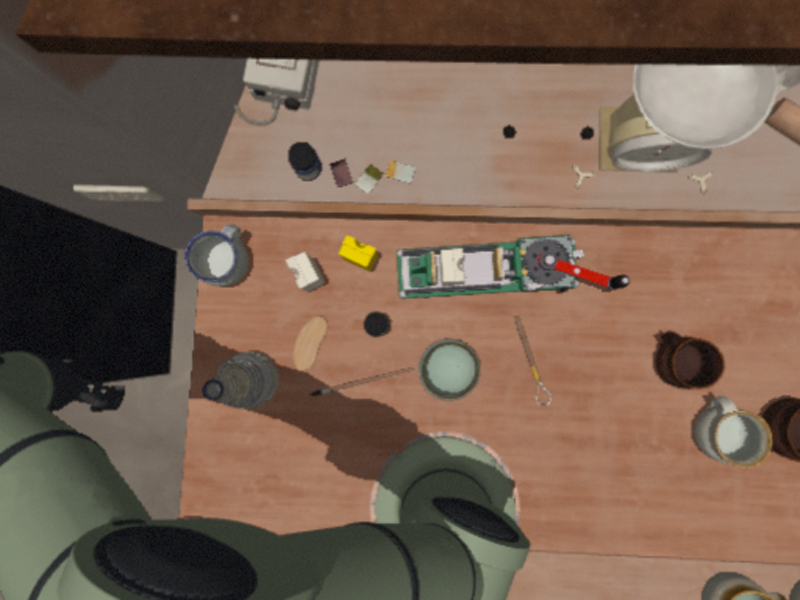

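Candidates for the loose half, in the top view: the white block at (305,271), the yellow block at (358,252), and the white block already in the press at (452,265). Only (305,271) is both white and loose, so I'll confirm it in a crop.

```bash
python3 - <<'E'
import cv2, numpy as np
t=cv2.imread("pics/top0.png"); s=cv2.imread("pics/scene0.png")
a=cv2.resize(t[135:200,170:270],None,fx=5,fy=5,interpolation=cv2.INTER_CUBIC)   # 500x325
c=cv2.resize(t[140:200,250:410],None,fx=5,fy=5,interpolation=cv2.INTER_CUBIC)   #800x300
b=cv2.resize(s[135:200,215:275],None,fx=5,fy=5,interpolation=cv2.INTER_CUBIC)   #300x325
im=np.zeros((625-25,800,3),np.uint8)
im[:325-25,:500]=a[:300]; im[:300,500:]=b[:300]; im[300:]=c
cv2.imwrite("pics/crop1.png",im)
E
```

```text
(no output)
```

View pics/crop1.png

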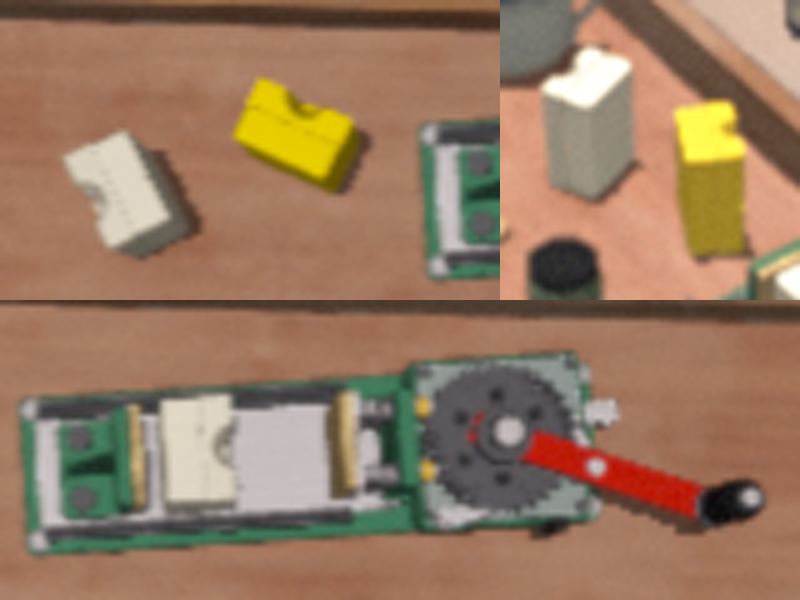

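```bash
cat > h.py <<'E'
import numpy as np, cv2
from workcell import bot, grab_frame, calibration
def ray(name,uv,z,c=None):
    c=c or calibration(name); uv=np.array(uv,float).reshape(-1,1,2)
    n=cv2.undistortPoints(uv,c["camera_matrix"],np.array(c["dist"]))[:,0]
    d=np.c_[n,np.ones(len(n))]@c["T"][:3,:3].T; o=c["T"][:3,3]
    return o+d*((np.broadcast_to(z,len(n))-o[2])/d[:,2])[:,None]
def proj(name,p,c=None):
    c=c or calibration(name); T=np.linalg.inv(c["T"])
    return cv2.projectPoints(np.array(p,float).reshape(-1,3),cv2.Rodrigues(T[:3,:3])[0],T[:3,3],c["camera_matrix"],np.array(c["dist"]))[0][:,0]
E
python3 - <<'E'
from h import *
np.set_printoptions(precision=4,suppress=True)
A=lambda p,ox,oy:(np.array(p)+.5)/5-.5+[ox,oy]
b=ray("top",A([(65,158),(127,132),(172,228),(110,250)],170,135),.085)
print("half_b",b,b.mean(0)); 
w=b[1]-b[2]+b[0]-b[3]; print("w yaw",np.arctan2(w[1],w[0]), np.linalg.norm(b-np.roll(b,1,0),axis=1))
P=[(510,430),(80,469),(343,445),(745,497)]
q=ray("top",A([(p[0],p[1]-300+0) for p in P],250,140),[.088,.09,.095,.124]);print(q)
P=[(162,402),(230,395),(235,503),(170,510)]
a=ray("top",A([(p[0],p[1]-300) for p in P],250,140),.1);print("a",a,a.mean(0))
P=[(30,410),(38,540),(127,407),(140,508),(335,393),(350,493)]
print(ray("top",A([(p[0],p[1]-300) for p in P],250,140),[.02,.02,.09,.09,.095,.095]))
y=q[1]-q[0];print("press yaw",np.arctan2(-y[0],y[1]))
E
```

```text
half_b [[0.4653 0.3144 0.085 ]
 [0.4817 0.2785 0.085 ]
 [0.4258 0.2497 0.085 ]
 [0.4118 0.2857 0.085 ]] [0.4461 0.2821 0.085 ]
w yaw 0.4839550682417864 [0.0608 0.0395 0.0629 0.0385]
[[ 0.48   -0.1788  0.088 ]
 [ 0.4502  0.0698  0.09  ]
 [ 0.4677 -0.0818  0.095 ]
 [ 0.4407 -0.3007  0.124 ]]
a [[ 0.4893  0.0235  0.1   ]
 [ 0.4944 -0.0156  0.1   ]
 [ 0.4319 -0.0199  0.1   ]
 [ 0.4268  0.0173  0.1   ]] [0.4606 0.0013 0.1   ]
[[ 0.4942  0.102   0.02  ]
 [ 0.4134  0.0946  0.02  ]
 [ 0.4873  0.0434  0.09  ]
 [ 0.4284  0.0342  0.09  ]
 [ 0.4979 -0.0765  0.095 ]
 [ 0.44   -0.0863  0.095 ]]
press yaw 0.11900684251974752
```

The crop shows the white half at crop (118,190), with its pour notch at (90,195), so its parting face looks left-down (+y world). The yellow one is the decoy. In the press, half_a is at (200,455), the pad at (343,445) and the grip at (735,500). Moving now.

Emit:
{"op": "move_arm", "data": {"jaw": [0,0,0,0,0,0,0,0,0,0], "dp": [[0,0,-0.0625],[0,0,-0.0625],[0,0,0],[0,0,0],[-0.029,0.0554,0],[-0.029,0.0554,0],[-0.029,0.0554,0],[-0.0583,-0.0194,0],[-0.0583,-0.0194,0],[-0.0583,-0.0194,0]], "rotation": [[0,0,0.054],[0,0,0.054],[0,0,0.054],[0,0,0.054],[0,0,0],[0,0,0],[0,0,0],[0,0,0],[0,0,0],[0,0,0]], "squeeze": 40}}

```text
clock: 1.35
position: [0.422, 0.4268, 0.2919]
tool_rot: [-3.141, 0.0, 2.055]
force: [0.7, 0.6, 0.4]
grip_width: 0.0852
```

Emit:
{"op": "move_arm", "data": {"jaw": [0,0,0,0,0,0], "dp": [[-0.0583,-0.0194,0],[-0.0583,-0.0194,0],[-0.0583,-0.0194,0],[0,0,0.05],[0,0,0],[0,0,0]], "rotation": [[0,0,0],[0,0,0],[0,0,0],[0,0,0],[0,0,0],[0,0,0]]}}

```text
clock: 2.1
position: [0.446, 0.2838, 0.2533]
tool_rot: [3.141, -0.0, 2.056]
force: [0.6, -1.1, -0.2]
grip_width: 0.085
```

```bash
python3 - <<'E'
from h import *
np.set_printoptions(precision=4,suppress=True)
o=bot.observe();print(o["position"],o["tool_rot"],o["qpos"],o["force"])
c=calibration("wrist"); im=grab_frame("wrist"); cv2.imwrite("pics/w1.png",im)
np.savez("w1.npz",**{k:np.array(v) for k,v in c.items()})
x=lambda l:proj("wrist",l,c).round(1)
t=.4839;C=np.array([.4461,.2821]);u=np.array([np.cos(t),np.sin(t)]);v=np.array([-u[1],u[0]])
pr=x([[*(C+a*.03*u+b*.02*v),.085] for a,b in((-1,1),(1,1),(1,-1),(-1,-1))]);print(pr)
b=cv2.resize(im,(768,576),interpolation=cv2.INTER_CUBIC)
for p in pr: cv2.circle(b,tuple(int(i) for i in p*1.5),4,(0,0,255),1)
cv2.imwrite("pics/w1b.png",b)
E
```

```text
[0.446  0.2838 0.2533] [ 3.1413 -0.0001  2.056 ] [-0.8435  0.3074  0.2112  1.7869 -0.073   1.0546 -0.1206] [ 0.6463 -1.0675 -0.1804]
[[231.3 148.9]
 [285.9 148.9]
 [285.  183.9]
 [232.3 183.8]]
```

View pics/w1b.png

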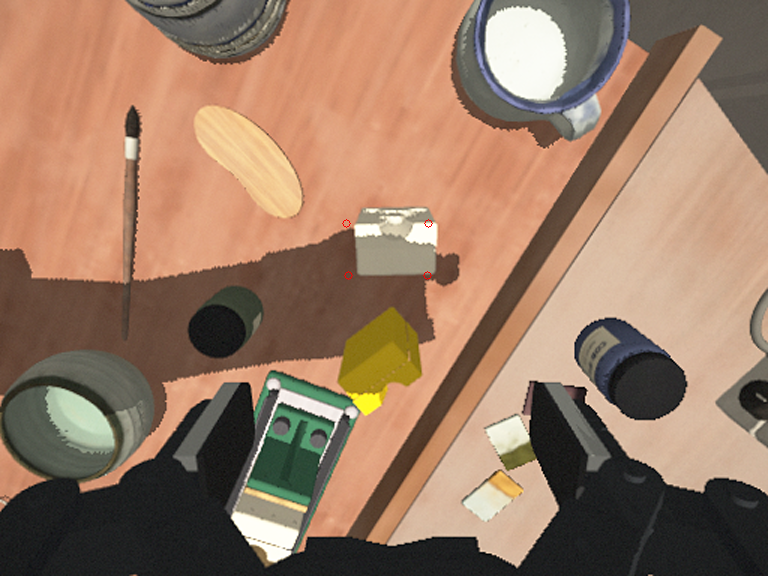

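Wrist view: the white half's top face spans about x 355–437 and y 223–275 (enlarged px), with the notch at (397,222). My projected outline sits about 9 px too far left, so I shift about 5 mm along +half-x and descend.

Emit:
{"op": "move_arm", "data": {"jaw": [0,0,0,0,0,0,0,0], "dp": [[-0.0019,0.006,0.06],[0,0,0.06],[0,0,0.05],[0,0,0.04],[0,0,0.03],[0,0,0.021],[0,0,0],[0,0,0]], "rotation": [[0,0,0],[0,0,0],[0,0,0],[0,0,0],[0,0,0],[0,0,0],[0,0,0],[0,0,0]]}}

```text
clock: 3.15
position: [0.4514, 0.2844, 0.0445]
tool_rot: [3.14, -0.0, 2.055]
force: [-0.3, 0.2, -0.2]
grip_width: 0.0856
```

```bash
python3 - <<'E'
from h import *
o=bot.observe();print(o["position"],o["tool_rot"],o["force"])
im=grab_frame("wrist"); cv2.imwrite("pics/w2.png",cv2.resize(im,(640,480)))
E
```

```text
[0.4513526  0.28439194 0.04454211] [ 3.14036214e+00 -2.22693976e-04  2.05526427e+00] [-0.28258952  0.20792427 -0.16416144]
```

View pics/w2.png

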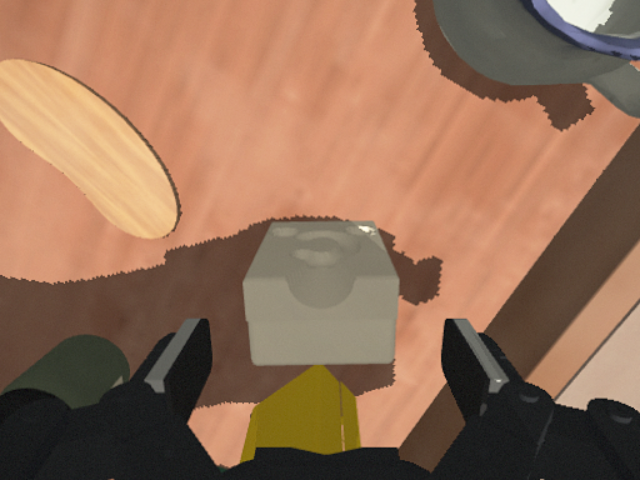

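```bash
python3 - <<'E'
from h import *
np.set_printoptions(precision=4,suppress=True)
c=calibration("wrist");o=bot.observe();t=o["tool_rot"][2]-np.pi/2;print(t)
u=np.array([np.cos(t),np.sin(t)]);v=np.array([-u[1],u[0]])
pts=np.array([(245,281),(397,278),(394,363),(252,363)])*.8-.1
b=ray("wrist",pts,.085,c);print(b,b.mean(0)); d=(b[:,:2]-o["position"][:2]); print("u,v:",d@np.c_[u,v])
f=np.array([(272,222),(375,221)])*.8-.1
print("parting-face foot?",(ray("wrist",f,0.,c)[:,:2]-o["position"][:2])@np.c_[u,v])
E
```

```text
0.4844159559330232
[[0.4163 0.288  0.085 ]
 [0.4671 0.316  0.085 ]
 [0.4854 0.283  0.085 ]
 [0.4338 0.256  0.085 ]] [0.4506 0.2857 0.085 ]
u,v: [[-0.0294  0.0195]
 [ 0.0286  0.0207]
 [ 0.0294 -0.0171]
 [-0.0288 -0.017 ]]
parting-face foot? [[-0.0299  0.0197]
 [ 0.0302  0.0202]]
```

The block is centred within about 1.5 mm and aligned. Now grip and lift.

Emit:
{"op": "move_arm", "data": {"jaw": [0,255,255,255,255,255,255,255,255,255], "dp": [[0.0019,0,0],[0,0,0],[0,0,0],[0,0,0],[0,0,0],[0,0,0],[0,0,-0.03],[0,0,-0.06],[0,0,-0.06],[0,0,0]], "rotation": [[0,0,0],[0,0,0],[0,0,0],[0,0,0],[0,0,0],[0,0,0],[0,0,0],[0,0,0],[0,0,0],[0,0,0]], "squeeze": 60}}

```text
clock: 4.45
position: [0.4516, 0.2862, 0.1668]
tool_rot: [3.136, -0.001, 2.055]
force: [-0.5, 0.1, -0.6]
grip_width: 0.0002
```

```bash
python3 - <<'E'
from h import *
o=bot.observe();print(o["position"],o["tool_rot"],o["force"],o["grip_width"])
a=grab_frame("wrist"); b=grab_frame("scene")[100:260,160:330]; d=grab_frame("top")[120:210,140:280]
im=np.zeros((600,800,3),np.uint8)
im[:288,:384]=cv2.resize(a,(384,288)); im[:301,400:720]=cv2.resize(b,(320,301)); im[310:310+283,:440]=cv2.resize(d,(440,283))
cv2.imwrite("pics/c3.png",im)
E
```

```text
[0.45157231 0.28622393 0.16684345] [ 3.13623629e+00 -1.21202357e-03  2.05499185e+00] [-0.53607506  0.06787141 -0.58363021] 0.00020671871540999705
```

View pics/c3.png

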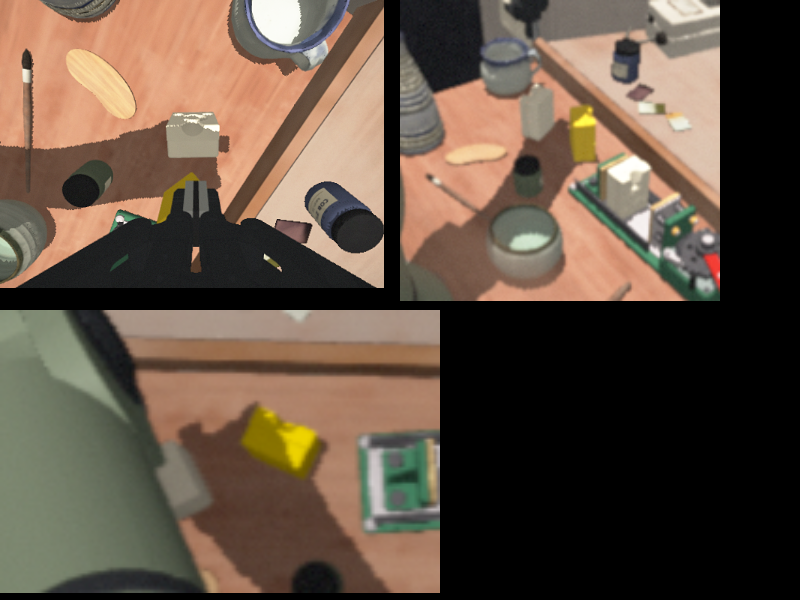

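```bash
python3 - <<'E'
from h import *
np.set_printoptions(precision=4,suppress=True)
c=calibration("wrist");o=bot.observe();p=o["position"]
print("TCP px",proj("wrist",[p,p+[0,0,.019],p+[0,0,.05]],c), "tip seen ~(261,243)")
print(c["T"]); 
# pixel ray of tip at height p.z
print(ray("wrist",[(261,243)],p[2],c)-p, o["qpos"])
E
```

```text
TCP px [[258.1223 227.283 ]
 [257.8256 241.2347]
 [257.1862 271.2683]] tip seen ~(261,243)
[[ 0.8851  0.4424  0.1448  0.4135]
 [ 0.4655 -0.8407 -0.2766  0.3577]
 [-0.0006  0.3123 -0.95    0.344 ]
 [ 0.      0.      0.      1.    ]]
[[ 0.0066 -0.0087  0.    ]] [-0.8257  0.4188  0.1984  1.8824 -0.1068  0.8514 -0.089 ]
```

Emit:
{"op": "move_arm", "data": {"jaw": [0,0,0,0,0,0,0,0,0,0], "dp": [[0,0,0],[0,0,0],[0,0,0],[0,0,0],[0,0,0],[0,0,0],[0,0,0],[0,0,0],[0,0,0],[0,0,0]], "rotation": [[0,0,0],[0,0,0],[0,0,0],[0,0,0],[0,0,0],[0,0,0],[0,0,0],[0,0,0],[0,0,0],[0,0,0]]}}

```text
clock: 5.85
position: [0.4501, 0.2853, 0.1636]
tool_rot: [-3.142, 0.0, 2.055]
force: [-0.4, 0.5, -0.6]
grip_width: 0.0857
```

```bash
python3 - <<'E'
from h import *
np.set_printoptions(precision=4,suppress=True)
o=bot.observe();print(o["grip_width"],o["position"])
c=calibration("wrist");im=grab_frame("wrist"); cv2.imwrite("pics/w4.png",im)
t=o["tool_rot"][2]-np.pi/2
u=np.array([np.cos(t),np.sin(t)]);v=np.array([-u[1],u[0]])
cr=cv2.resize(im[130:330,110:410],None,fx=2.6,fy=2.6,interpolation=cv2.INTER_CUBIC)
for s in(-1,1):
  for r in (-1,1):
    p=proj("wrist",[*(o["position"][:2]+s*u*.03+r*v*.02),.085],c)[0]; q=(p-[110,130])*2.6
    cv2.circle(cr,tuple(int(k) for k in q),4,(0,0,255),1); print(p)
  p=proj("wrist",o["position"]+np.r_[s*u*.0425,0],c)[0]; q=(p-[110,130])*2.6
  cv2.circle(cr,tuple(int(k) for k in q),4,(0,255,0),1); print("finger",p)
cv2.imwrite("pics/w4c.png",cr)
E
```

```text
0.0856857709971358 [0.4501 0.2853 0.1636]
[224.3854 211.2743]
[222.6511 166.3451]
finger [189.1117 227.377 ]
[293.3565 211.2465]
[294.8734 166.321 ]
finger [327.0305 227.3162]
```

View pics/w4c.png

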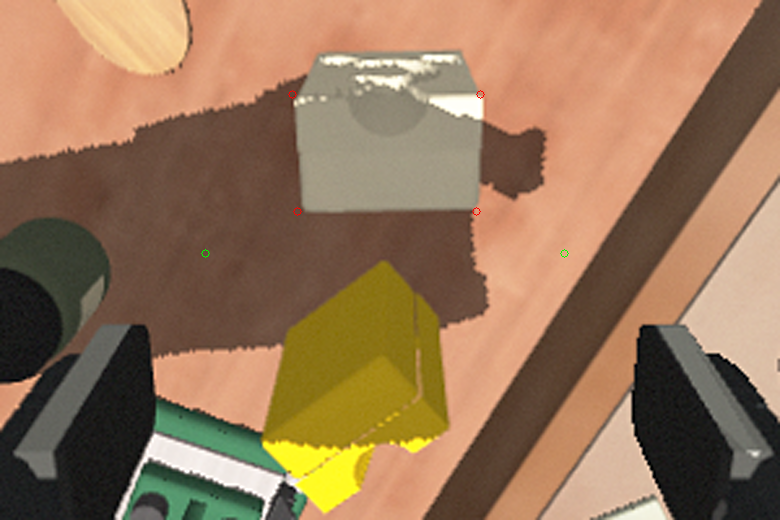

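```bash
python3 - <<'E'
from h import *
np.set_printoptions(precision=4,suppress=True)
o=bot.observe();p=o["position"]; print(calibration("wrist")["camera_matrix"])
im=grab_frame("scene"); cv2.imwrite("pics/s4.png",im)
q=proj("scene",[p,p+[0,0,.019],p+[0,0,.05]]);print(q)
x,y=int(q[0][0])-75,int(q[0][1])-75
x=max(x,0);y=max(y,0)
cr=cv2.resize(im[y:y+110,x:x+150],None,fx=5,fy=5,interpolation=cv2.INTER_CUBIC)
for k in q: cv2.circle(cr,tuple(int(j) for j in (k-[x,y])*5+2),4,(0,0,255),1)
cv2.imwrite("pics/s4c.png",cr); print(x,y)
E
```

```text
[[319.7356   0.     260.8546]
 [  0.     319.7356 193.9778]
 [  0.       0.       1.    ]]
[[230.5975 130.8861]
 [230.3204 126.0795]
 [229.859  118.0441]]
155 55
```

View pics/s4c.png

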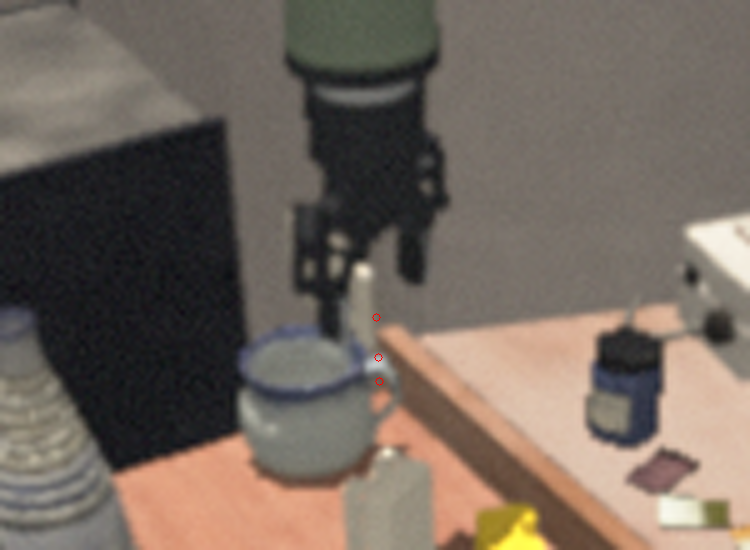

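Both the wrist view and this scene crop show the open fingertips, around crop (371,307), about 45–50 mm above the reported TCP at (379,381). So the reported TCP lies beyond the real tips: about 36 mm when shut, 49 mm when open. The jaws closed above the block, which didn't move. I'll go lower, watching the force.

Emit:
{"op": "move_arm", "data": {"jaw": [0,0,0,0,0,0], "dp": [[0,0,0.06],[0,0,0.05],[0,0,0.04],[0,0,0.025],[0,0,0],[0,0,0]], "rotation": [[0,0,0],[0,0,0],[0,0,0],[0,0,0],[0,0,0],[0,0,0]], "squeeze": 60}}

```text
clock: 6.7
position: [0.4505, 0.2855, 0.0244]
tool_rot: [3.141, -0.0, 2.055]
force: [0.4, 0.4, -0.3]
grip_width: 0.0854
```

Emit:
{"op": "move_arm", "data": {"jaw": [0,0,0], "dp": [[0,0,0.012],[0,0,0.012],[0,0,0]], "rotation": [[0,0,0],[0,0,0],[0,0,0]]}}

```text
clock: 7.08
position: [0.4497, 0.285, 0.0037]
tool_rot: [-3.14, 0.0, 2.055]
force: [-1.1, 0.2, 0.1]
grip_width: 0.0857
```

```bash
python3 - <<'E'
from h import *
o=bot.observe();print(o["position"],o["force"],o["grip_width"])
im=grab_frame("wrist"); cv2.imwrite("pics/w5.png",cv2.resize(im,(512,384)))
E
```

```text
[0.44967596 0.28502073 0.00366004] [-1.10988585  0.17591473  0.13978862] 0.0856629829908972
```

View pics/w5.png

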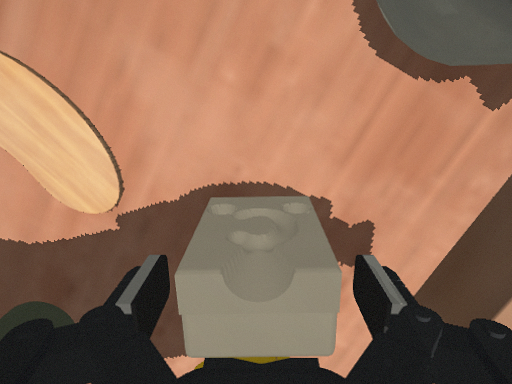

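The fingers now straddle the block, with the tips at (168,255) and (356,255) about 25 mm below its top and the block at x 178–338. Closing and checking before I lift.

Emit:
{"op": "move_arm", "data": {"jaw": [255,255,255,255,255,255], "dp": [[0,0,0],[0,0,0],[0,0,0],[0,0,0],[0,0,0],[0,0,0]], "rotation": [[0,0,0],[0,0,0],[0,0,0],[0,0,0],[0,0,0],[0,0,0]]}}

```text
clock: 7.88
position: [0.4501, 0.2853, 0.0048]
tool_rot: [3.141, -0.0, 2.055]
force: [-1.4, 0.7, 5.0]
grip_width: 0.0597
```

Emit:
{"op": "move_arm", "data": {"jaw": [255,255,255,255], "dp": [[0,0,-0.01],[0,0,-0.03],[0,0,0],[0,0,0]], "rotation": [[0,0,0],[0,0,0],[0,0,0],[0,0,0]]}}

```text
clock: 8.38
position: [0.4499, 0.2852, 0.0361]
tool_rot: [-3.141, -0.0, 2.055]
force: [-0.5, -0.6, -4.7]
grip_width: 0.0595
```

Emit:
{"op": "move_arm", "data": {"jaw": [255,255,255,255,255,255,255,255,255,255], "dp": [[0,0,-0.055],[0,0,-0.055],[0,0,-0.047],[-0.05,-0.0026,0],[-0.052,-0.0026,0],[-0.053,-0.0026,0],[-0.053,-0.0026,0],[-0.053,-0.0026,0],[-0.053,-0.0026,0],[-0.053,-0.0026,0]], "rotation": [[0,0,0.0397],[0,0,0.0397],[0,0,0.0397],[0,0,0],[0,0,0],[0,0,0],[0,0,0],[0,0,0],[0,0,0],[0,0,0]]}}

```text
clock: 9.62
position: [0.4675, -0.0095, 0.1613]
tool_rot: [-3.141, 0.0, 1.681]
force: [0.3, 0.6, -4.3]
grip_width: 0.0595
```

Emit:
{"op": "move_arm", "data": {"jaw": [255,255,255,255], "dp": [[-0.05,-0.0026,0],[0,0,0],[0,0,0],[0,0,0]], "rotation": [[0,0,0],[0,0,0],[0,0,0],[0,0,0]]}}

```text
clock: 10.12
position: [0.4702, -0.0472, 0.1617]
tool_rot: [-3.141, -0.0, 1.682]
force: [0.9, -0.3, -3.1]
grip_width: 0.0595
```

```bash
python3 - <<'E'
from h import *
o=bot.observe();print(o["position"],o["tool_rot"],o["force"],o["grip_width"])
c=calibration("wrist");np.savez("w6.npz",**{k:np.array(v) for k,v in c.items()})
im=grab_frame("wrist"); cv2.imwrite("pics/w6.png",im); cv2.imwrite("pics/w6b.png",cv2.resize(im,(768,576),interpolation=cv2.INTER_CUBIC))
cv2.imwrite("pics/t6.png",grab_frame("top"))
E
```

```text
[ 0.47015762 -0.04719266  0.16171383] [-3.14107499e+00 -1.85762475e-04  1.68247039e+00] [ 0.9448184  -0.26622269 -3.05561143] 0.059455414264071305
```

View pics/w6b.png

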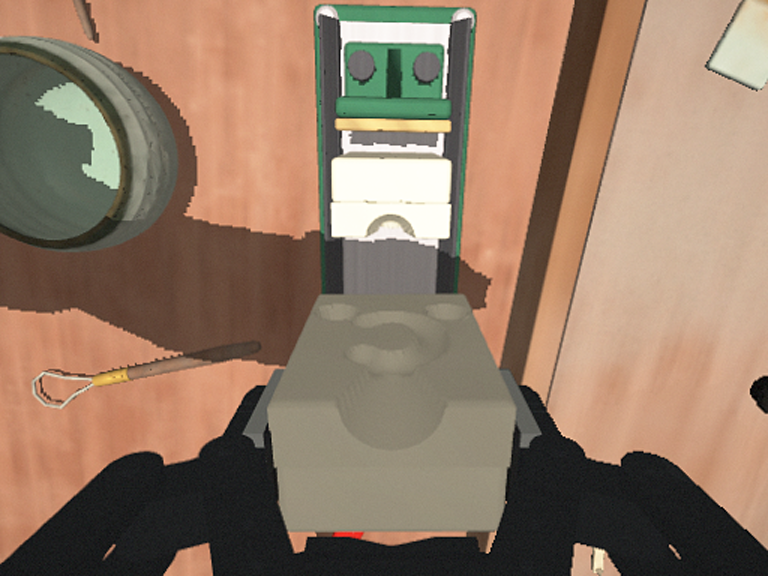

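```bash
python3 - <<'E'
from h import *
np.set_printoptions(precision=4,suppress=True)
d=np.load("w6.npz");c={k:d[k] for k in d};o=bot.observe();p=o["position"];t=o["tool_rot"][2]-np.pi/2
u=np.array([np.cos(t),np.sin(t)]);v=np.array([-u[1],u[0]]);M=np.c_[u,v]
N=lambda P:(np.array(P)+.5)/1.5-.5
f=lambda P,z:(ray("wrist",N(P),z,c)[:,:2]-p[:2])@M*1000
print("half_a mm",f([(332,157),(451,157),(449,236),(331,236)],.1))
print("tail ply top",f([(336,120),(451,121),(335,130),(451,130)],.09))
print("tail bolts",f([(361,66),(427,66)],.09))
print("corner bolts",f([(326,13),(464,15)],.02))
print("bed floor edges",f([(342,290),(438,290),(344,145),(440,145)],.015))
print("held foot",f([(318,294),(470,294)],.027+.13-.0+(0)))
E
```

```text
half_a mm [[-27.8174  70.8899]
 [ 30.1184  70.8759]
 [ 30.638   31.9167]
 [-29.8968  31.9271]]
tail ply top [[-26.3155  88.0168]
 [ 30.6156  87.534 ]
 [-26.9927  83.3515]
 [ 30.7863  83.3336]]
tail bolts [[-13.4264 112.1849]
 [ 18.1348 112.1719]]
corner bolts [[-37.535  148.7633]
 [ 43.9989 147.6924]]
bed floor edges [[-34.4756 -24.8689]
 [ 34.5027 -24.8793]
 [-29.8644  74.5942]
 [ 32.7538  74.5776]]
held foot [[-28.8459  19.6278]
 [ 33.1997  19.6187]]
```

The wrist view shows half_a's top at x 331–451, y 157–236, and the plywood of the tail stop at y≈125. The held half is lined up to about 1.5 mm and 0.012 rad. Small correction, then lower it.

Emit:
{"op": "move_arm", "data": {"jaw": [255,255,255,255,255,255,255,255], "dp": [[-0.002,-0.0015,0],[0,0,0.04],[0,0,0.04],[0,0,0.035],[0,0,0.025],[0,0,0.015],[0,0,0.01],[0,0,0]], "rotation": [[0,0,0.0038],[0,0,0],[0,0,0],[0,0,0],[0,0,0],[0,0,0],[0,0,0],[0,0,0]]}}

```text
clock: 11.22
position: [0.4692, -0.0498, 0.03]
tool_rot: [-3.141, -0.0, 1.669]
force: [-0.1, -0.3, -3.9]
grip_width: 0.0594
```

Emit:
{"op": "move_arm", "data": {"jaw": [255,255,255,255], "dp": [[0,0,0.005],[0,0,0.004],[0,0,0],[0,0,0]], "rotation": [[0,0,0],[0,0,0],[0,0,0],[0,0,0]]}}

```text
clock: 11.72
position: [0.4693, -0.0499, 0.0229]
tool_rot: [3.141, 0.0, 1.669]
force: [0.5, 0.2, -3.8]
grip_width: 0.0599
```

Emit:
{"op": "move_arm", "data": {"jaw": [255,255,255,255], "dp": [[0,0,0.002],[0,0,0.002],[0,0,0],[0,0,0]], "rotation": [[0,0,0],[0,0,0],[0,0,0],[0,0,0]]}}

```text
clock: 12.22
position: [0.4693, -0.0498, 0.0198]
tool_rot: [3.141, -0.0, 1.669]
force: [-2.2, 0.8, 5.4]
grip_width: 0.0592
```

Seated (Fz turned upward). Release and rise.

Emit:
{"op": "move_arm", "data": {"jaw": [200,150,100,50,0,0,0,0], "dp": [[0,0,0],[0,0,0],[0,0,0],[0,0,0],[0,0,0],[0,0,0],[0,0,0],[0,0,0]], "rotation": [[0,0,0],[0,0,0],[0,0,0],[0,0,0],[0,0,0],[0,0,0],[0,0,0],[0,0,0]]}}

```text
clock: 13.22
position: [0.4693, -0.0499, 0.0196]
tool_rot: [-3.142, 0.0, 1.669]
force: [-0.1, -1.1, 0.0]
grip_width: 0.0854
```

Emit:
{"op": "move_arm", "data": {"jaw": [0,0,0,0,0,0,0], "dp": [[0,0,-0.01],[0,0,-0.03],[0,0,-0.06],[0,0,-0.06],[0,0,-0.04],[0,0,0],[0,0,0]], "rotation": [[0,0,0],[0,0,0],[0,0,0],[0,0,0],[0,0,0],[0,0,0],[0,0,0]]}}

```text
clock: 14.1
position: [0.4689, -0.0497, 0.1794]
tool_rot: [-3.141, -0.0, 1.669]
force: [-0.5, -0.6, -0.1]
grip_width: 0.0851
```

```bash
python3 - <<'E'
from h import *
np.set_printoptions(precision=4,suppress=True)
o=bot.observe();print(o["position"],o["tool_rot"],o["force"],o["grip_width"])
c=calibration("wrist");np.savez("w7.npz",**{k:np.array(v) for k,v in c.items()})
im=grab_frame("wrist"); cv2.imwrite("pics/w7.png",im)
t=grab_frame("top"); cv2.imwrite("pics/t7.png",t)
out=np.zeros((600,800,3),np.uint8)
out[:384,:512]=im; out[384:584,:]=cv2.resize(t[145:195,240:440],(800,200),interpolation=cv2.INTER_CUBIC)
cv2.imwrite("pics/c7.png",out)
E
```

```text
[ 0.4689 -0.0497  0.1794] [-3.1413 -0.0002  1.6692] [-0.5451 -0.6236 -0.0558] 0.08512330529931797
```

View pics/c7.png

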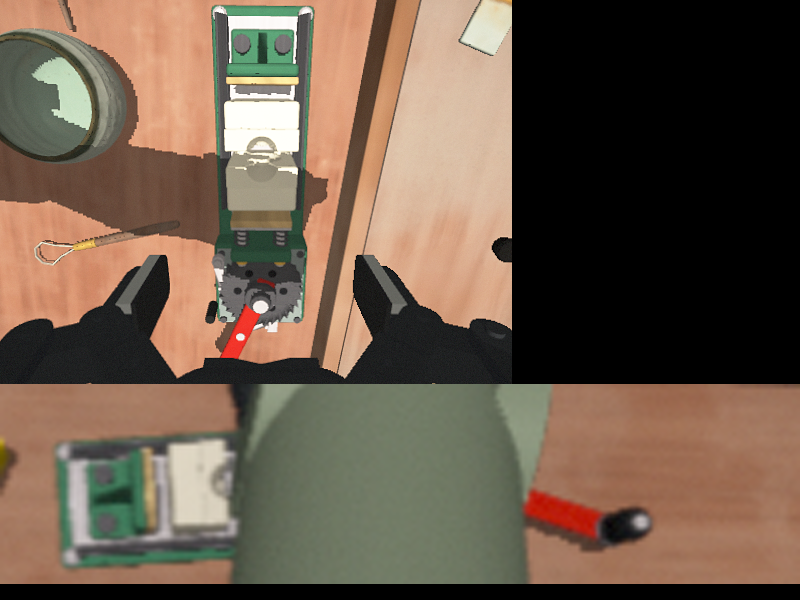

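Placed: the loose half stands between the pad (y≈218) and half_a, notch towards it. The nut is at wrist px (260,306), a lever bolt at (240,337), and the grip top at about (640,522) in the top strip. Now locate the pivot and grip.

```bash
python3 - <<'E'
from h import *
np.set_printoptions(precision=4,suppress=True)
d=np.load("w7.npz");c={k:d[k] for k in d}
pv=ray("wrist",[(260,306)],.088,c)[0]; print("pivot",pv)
bl=ray("wrist",[(240,337)],.075,c)[0]; print("bolt",bl, np.arctan2(*(bl-pv)[1::-1]))
a=ray("wrist",[(225,103),(298,103),(299,150),(226,155)],.1,c); print("half_a",a.mean(0))
b=ray("wrist",[(230,154),(295,153),(297,209),(226,209)],.1,c); print("half_b",b[2:])
cb=ray("wrist",[(219,11),(308,12)],.02,c); m=cb.mean(0); print("tail bolts mid",m,"yaw",np.arctan2(-(m-pv)[0],(m-pv)[1]))
g=ray("top",[((642+.5)/4-.5+240,(522-384+.5)/4-.5+145)],.124)[0]+[.004,.003,0]; print("grip",g,"R",np.linalg.norm((g-pv)[:2]),"phi",np.arctan2(*(g-pv)[1::-1]))
E
```

```text
pivot [ 0.4817 -0.1759  0.088 ]
bolt [ 0.4647 -0.2278  0.075 ] -1.8867400199781577
half_a [0.466  0.0018 0.1   ]
half_b [[ 0.5032 -0.064   0.1   ]
 [ 0.4417 -0.0701  0.1   ]]
tail bolts mid [0.4579 0.0998 0.02  ] yaw 0.08599238166205107
grip [ 0.4444 -0.3019  0.124 ] R 0.1314020879957243 phi -1.8582959704090702
```

Emit:
{"op": "move_arm", "data": {"jaw": [0,0,0,0,0,0,0,0,0], "dp": [[0,0,0],[0,0,0],[0,0,0],[-0.0617,0.0124,0],[-0.0617,0.0124,0],[-0.0617,0.0124,0],[-0.0617,0.0124,0],[-0.0617,0.0124,0],[0,0,0]], "rotation": [[0,0,0.0421],[0,0,0.0421],[0,0,0.0421],[0,0,0],[0,0,0],[0,0,0],[0,0,0],[0,0,0],[0,0,0]]}}

```text
clock: 15.32
position: [0.4421, -0.304, 0.1787]
tool_rot: [-3.14, 0.002, 1.267]
force: [-0.2, 0.3, -0.1]
grip_width: 0.0855
```

Emit:
{"op": "move_arm", "data": {"jaw": [0,0,0,0,0,100,140,172,172,172], "dp": [[0,0,0.05],[0,0,0.05],[0,0,0.04],[0,0,0.028],[0,0,0],[0,0,0],[0,0,0],[0,0,0],[0,0,0],[0,0,0]], "rotation": [[0,0,0],[0,0,0],[0,0,0],[0,0,0],[0,0,0],[0,0,0],[0,0,0],[0,0,0],[0,0,0],[0,0,0]], "squeeze": 20}}

```text
clock: 16.58
position: [0.4441, -0.3003, 0.0453]
tool_rot: [3.141, 0.0, 1.272]
force: [-0.5, 0.0, -0.4]
grip_width: 0.0277
```

```bash
python3 - <<'E'
from h import *
np.set_printoptions(precision=4,suppress=True)
o=bot.observe();print(o["position"],o["tool_rot"],o["force"],o["grip_width"],o["qpos"])
im=grab_frame("wrist"); t=grab_frame("top");s=grab_frame("scene")
out=np.zeros((600,800,3),np.uint8)
out[:300,:400]=cv2.resize(im,(400,300)); out[:300,400:]=cv2.resize(s[200:290,260:380],(400,300),interpolation=cv2.INTER_CUBIC); out[300:,:]=cv2.resize(t[130:220,260:500],(800,300),interpolation=cv2.INTER_CUBIC)
cv2.imwrite("pics/c8.png",out)
E
```

```text
[ 0.4441 -0.3003  0.0453] [3.1414 0.     1.2723] [-0.5167  0.0065 -0.3699] 0.027749421367411216 [ 0.1807  0.642   0.4244  1.9665 -0.4365  0.6227  0.5917]
```

View pics/c8.png

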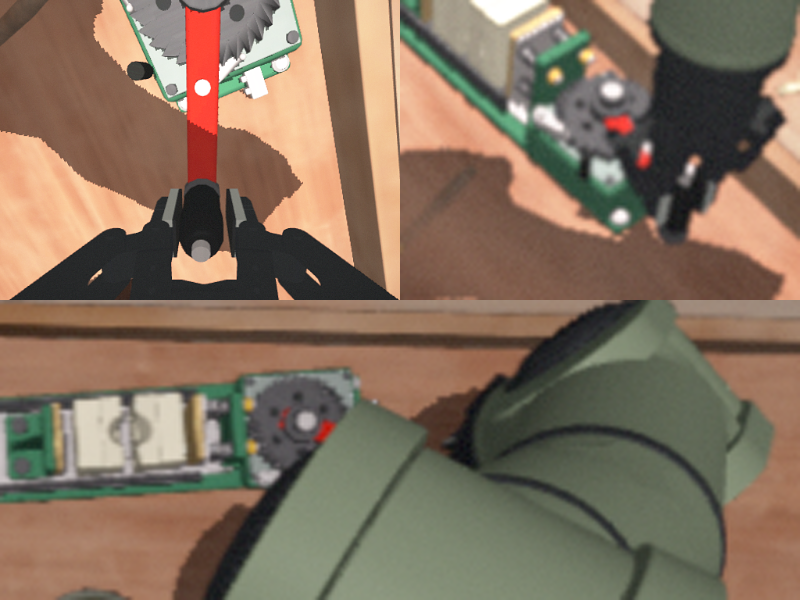

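The view shows the grip centred between the pads at (202,215), the lever straight along tool x, and both halves in line. Free travel before contact is about 36 mm (about 11 notches), so the first strokes are safe. Drive 1, from θ≈0.39 to 1.05.

Emit:
{"op": "move_arm", "data": {"jaw": [172,172,172,172,172,172,172], "dp": [[0.001,0.0178,0],[0.001,0.0178,0],[0.001,0.0178,0],[0.001,0.0178,0],[0.001,0.0178,0],[0.001,0.0178,0],[0,0,0]], "rotation": [[0,0,-0.035],[0,0,-0.035],[0,0,-0.035],[0,0,-0.035],[0,0,-0.035],[0,0,-0.035],[0,0,0]]}}

```text
clock: 17.6
position: [0.5287, -0.2972, 0.0451]
tool_rot: [3.141, -0.0, 1.932]
force: [0.5, -0.5, -0.3]
grip_width: 0.028
```

```bash
cat > f.py <<'E'
from h import *
np.set_printoptions(precision=4,suppress=True)
o=bot.observe();ps=o["tool_rot"][2];p=o["position"];f=o["force"];d=p[:2]-[.482,-.176]
print("theta",ps-np.pi+2.356-.09,np.arctan2(d[1],d[0])+2.266,"R",np.hypot(*d),"push",-(f[0]*np.sin(ps)-f[1]*np.cos(ps)),"rad",f[0]*np.cos(ps)+f[1]*np.sin(ps),"fz",f[2],"t",o["clock"])
E
python3 f.py
```

```text
theta 1.0567707212786577 1.0625053623062495 R 0.12991270914037872 push -0.2915041817387498 rad -0.655059858978283 fz -0.2584378768130776 t 17.6
```

Emit:
{"op": "move_arm", "data": {"jaw": [172,172,172,172,172,172,172,172,172], "dp": [[0.001,-0.0175,0],[0.001,-0.0175,0],[0.001,-0.0175,0],[0.001,-0.0175,0],[0.001,-0.0175,0],[0.001,-0.0175,0],[0.001,-0.0175,0],[0.001,-0.0175,0],[0.001,-0.0175,0]], "rotation": [[0,0,0.0344],[0,0,0.0344],[0,0,0.0344],[0,0,0.0344],[0,0,0.0344],[0,0,0.0344],[0,0,0.0344],[0,0,0.0344],[0,0,0.0344]]}}

```text
clock: 18.73
position: [0.407, -0.2824, 0.0454]
tool_rot: [3.141, 0.0, 0.952]
force: [1.0, -0.5, -0.2]
grip_width: 0.0275
```

```bash
python3 f.py
```

```text
theta 0.07630892130974218 0.08081638489913567 R 0.13015123329279937 push -1.1167533463483794 rad 0.21528015961844504 fz -0.15458232358519186 t 18.725
```

Emit:
{"op": "move_arm", "data": {"jaw": [172,172,172,172,172,172,172,172,172], "dp": [[0.001,0.0175,0],[0.001,0.0175,0],[0.001,0.0175,0],[0.001,0.0175,0],[0.001,0.0175,0],[0.001,0.0175,0],[0.001,0.0175,0],[0.001,0.0175,0],[0.001,0.0175,0]], "rotation": [[0,0,-0.0344],[0,0,-0.0344],[0,0,-0.0344],[0,0,-0.0344],[0,0,-0.0344],[0,0,-0.0344],[0,0,-0.0344],[0,0,-0.0344],[0,0,-0.0344]]}}

```text
clock: 19.85
position: [0.5272, -0.2974, 0.0451]
tool_rot: [-3.14, -0.0, 1.931]
force: [-3.3, -0.5, 2.2]
grip_width: 0.0282
```

```bash
python3 f.py
```

```text
theta 1.0557624150353186 1.0519309181917498 R 0.12957785660479706 push 3.3167056946129616 rad 0.6785522043265565 fz 2.194699864585405 t 19.85
```

Driving idle reads 3.3 N. Third stroke in smaller portions.

Emit:
{"op": "move_arm", "data": {"jaw": [172,172,172,172,172,172,172,172,172], "dp": [[0.001,-0.0175,0],[0.001,-0.0175,0],[0.001,-0.0175,0],[0.001,-0.0175,0],[0.001,-0.0175,0],[0.001,-0.0175,0],[0.001,-0.0175,0],[0.001,-0.0175,0],[0.001,-0.0175,0]], "rotation": [[0,0,0.0344],[0,0,0.0344],[0,0,0.0344],[0,0,0.0344],[0,0,0.0344],[0,0,0.0344],[0,0,0.0344],[0,0,0.0344],[0,0,0.0344]]}}

```text
clock: 20.98
position: [0.4071, -0.2816, 0.0454]
tool_rot: [3.141, 0.0, 0.952]
force: [1.0, -1.0, -0.3]
grip_width: 0.0277
```

Emit:
{"op": "move_arm", "data": {"jaw": [172,172,172,172], "dp": [[0.001,0.0175,0],[0.001,0.0175,0],[0.001,0.0175,0],[0.001,0.0175,0]], "rotation": [[0,0,-0.0344],[0,0,-0.0344],[0,0,-0.0344],[0,0,-0.0344]]}}

```text
clock: 21.48
position: [0.4583, -0.3029, 0.0451]
tool_rot: [-3.14, -0.0, 1.391]
force: [-2.9, 0.6, 0.0]
grip_width: 0.0279
```

```bash
python3 f.py
```

```text
theta 0.515569590508515 0.5108135323845102 R 0.12905248311736256 push 2.9151066385736986 rad 0.05866979338565981 fz 0.015934973888587833 t 21.475
```

Emit:
{"op": "move_arm", "data": {"jaw": [172,172], "dp": [[0.001,0.0175,0],[0.001,0.0175,0]], "rotation": [[0,0,-0.0344],[0,0,-0.0344]]}}

```text
clock: 21.72
position: [0.4863, -0.3049, 0.0451]
tool_rot: [-3.14, -0.0, 1.607]
force: [-3.2, 0.5, 0.2]
grip_width: 0.0278
```

```bash
python3 f.py
```

```text
theta 0.731659467749349 0.7285023465218126 R 0.1289772069101577 push 3.1556150176732887 rad 0.6174812726312285 fz 0.16187201276650054 t 21.725
```

Still idle; continue one row at a time.

Emit:
{"op": "move_arm", "data": {"jaw": [172], "dp": [[0.001,0.0175,0]], "rotation": [[0,0,-0.0344]]}}

```text
clock: 21.85
position: [0.5, -0.3037, 0.0451]
tool_rot: [-3.14, -0.0, 1.715]
force: [-6.9, -1.6, 1.4]
grip_width: 0.0281
```

Emit:
{"op": "move_arm", "data": {"jaw": [172], "dp": [[0.001,0.0175,0]], "rotation": [[0,0,-0.0344]]}}

```text
clock: 21.98
position: [0.5132, -0.3011, 0.045]
tool_rot: [-3.139, -0.001, 1.823]
force: [-9.1, -2.1, 3.8]
grip_width: 0.0278
```

Emit:
{"op": "move_arm", "data": {"jaw": [172], "dp": [[0.001,0.0175,0]], "rotation": [[0,0,-0.0344]]}}

```text
clock: 22.1
position: [0.5262, -0.2972, 0.045]
tool_rot: [-3.139, -0.001, 1.931]
force: [-11.0, -4.2, 5.1]
grip_width: 0.0278
```

```bash
python3 f.py
```

```text
theta 1.0551582035965208 1.044593856459871 R 0.12900445220903453 push 11.75724465787879 rad -0.03575695688301783 fz 5.06147163981465 t 22.1
```

Contact: the push is 7.1, then 9.4, then 11.8 N. Easing back slowly to find the notch phase.

Emit:
{"op": "move_arm", "data": {"jaw": [172], "dp": [[0,-0.0049,0]], "rotation": [[0,0,0.0095]]}}

```text
clock: 22.22
position: [0.5238, -0.2978, 0.0451]
tool_rot: [-3.141, -0.0, 1.899]
force: [-5.4, -1.3, 2.6]
grip_width: 0.0278
```

Emit:
{"op": "move_arm", "data": {"jaw": [172], "dp": [[0,-0.0049,0]], "rotation": [[0,0,0.0095]]}}

```text
clock: 22.35
position: [0.519, -0.2995, 0.0451]
tool_rot: [-3.14, -0.0, 1.865]
force: [-5.1, -1.4, 1.1]
grip_width: 0.0278
```

Emit:
{"op": "move_arm", "data": {"jaw": [172], "dp": [[0,-0.0049,0]], "rotation": [[0,0,0.0095]]}}

```text
clock: 22.48
position: [0.5154, -0.3006, 0.0451]
tool_rot: [-3.14, -0.0, 1.835]
force: [-4.5, -1.7, 0.3]
grip_width: 0.0281
```

Emit:
{"op": "move_arm", "data": {"jaw": [172], "dp": [[0,-0.0049,0]], "rotation": [[0,0,0.0095]]}}

```text
clock: 22.6
position: [0.5122, -0.3013, 0.0451]
tool_rot: [-3.141, -0.0, 1.808]
force: [-4.0, -0.7, -0.8]
grip_width: 0.0282
```

```bash
python3 f.py
```

```text
theta 0.9321601579801054 0.9319689542076597 R 0.1289465217859736 push 4.091881263029155 rad 0.2639335758587188 fz -0.8335083742763221 t 22.6
```

Emit:
{"op": "move_arm", "data": {"jaw": [172,172,172,172,172,172,172,172], "dp": [[0.001,-0.0172,0],[0.001,-0.0172,0],[0.001,-0.0172,0],[0.001,-0.0172,0],[0.001,-0.0172,0],[0.001,-0.0172,0],[0.001,-0.0172,0],[0.001,-0.0172,0]], "rotation": [[0,0,0.0338],[0,0,0.0338],[0,0,0.0338],[0,0,0.0338],[0,0,0.0338],[0,0,0.0338],[0,0,0.0338],[0,0,0.0338]]}}

```text
clock: 23.6
position: [0.4084, -0.2811, 0.0454]
tool_rot: [3.14, -0.0, 0.957]
force: [1.7, -0.5, -1.1]
grip_width: 0.028
```

```bash
python3 f.py
```

```text
theta 0.081460384454861 0.0843333206515986 R 0.12829793034038783 push -1.6856623410002287 rad 0.6142006982923817 fz -1.1122502027736858 t 23.6
```

Emit:
{"op": "move_arm", "data": {"jaw": [172,172], "dp": [[0.0003,0.0089,0],[0.0003,0.0089,0]], "rotation": [[0,0,-0.0175],[0,0,-0.0175]]}}

```text
clock: 23.85
position: [0.4215, -0.2888, 0.0454]
tool_rot: [3.141, -0.0, 1.078]
force: [-0.4, 0.0, 0.6]
grip_width: 0.0279
```

Emit:
{"op": "move_arm", "data": {"jaw": [172,172], "dp": [[0.0003,0.0089,0],[0.0003,0.0089,0]], "rotation": [[0,0,-0.0175],[0,0,-0.0175]]}}

```text
clock: 24.1
position: [0.4332, -0.2945, 0.0451]
tool_rot: [-3.14, -0.0, 1.187]
force: [-8.8, 2.5, 7.3]
grip_width: 0.0272
```

```bash
python3 f.py
```

```text
theta 0.3112698813725209 0.3043614889397641 R 0.1282100747415224 push 9.087776394622272 rad -0.923591527580609 fz 7.250550083087635 t 24.1
```

Emit:
{"op": "move_arm", "data": {"jaw": [172,172], "dp": [[0.0003,0.0089,0],[0.0003,0.0089,0]], "rotation": [[0,0,-0.0175],[0,0,-0.0175]]}}

```text
clock: 24.35
position: [0.4459, -0.299, 0.045]
tool_rot: [-3.139, -0.001, 1.296]
force: [-9.8, 3.3, 8.0]
grip_width: 0.0281
```

```bash
python3 f.py
```

```text
theta 0.42078776774562054 0.40970497016733165 R 0.1282401547646782 push 10.310106989860033 rad 0.5161109261720016 fz 8.031710876088153 t 24.35
```

Emit:
{"op": "move_arm", "data": {"jaw": [172], "dp": [[0.0003,0.0089,0]], "rotation": [[0,0,-0.0175]]}}

```text
clock: 24.48
position: [0.4526, -0.3009, 0.045]
tool_rot: [-3.139, -0.001, 1.351]
force: [-10.3, 2.8, 7.9]
grip_width: 0.0277
```

```bash
python3 f.py
```

```text
theta 0.4755898657876857 0.46424932552457543 R 0.12826383500706975 push 10.654176269251685 rad 0.535274093241703 fz 7.915351850631036 t 24.475
```

Emit:
{"op": "move_arm", "data": {"jaw": [172], "dp": [[0.0003,0.0089,0]], "rotation": [[0,0,-0.0175]]}}

```text
clock: 24.6
position: [0.4596, -0.3023, 0.045]
tool_rot: [-3.139, -0.001, 1.406]
force: [-12.5, 3.1, 9.3]
grip_width: 0.0278
```

```bash
python3 f.py
```

```text
theta 0.5305004704844819 0.5192388579076299 R 0.1282391396448592 push 12.79984319691319 rad 0.9763807718205659 fz 9.266338257713462 t 24.6
```

Emit:
{"op": "move_arm", "data": {"jaw": [172], "dp": [[0.0003,0.0089,0]], "rotation": [[0,0,-0.0175]]}}

```text
clock: 24.72
position: [0.4663, -0.3033, 0.045]
tool_rot: [-3.139, -0.001, 1.461]
force: [-13.4, 2.3, 8.5]
grip_width: 0.0278
```

```bash
python3 f.py
```

```text
theta 0.5852710671919893 0.5727663100876952 R 0.1282756071542485 push 13.544347125286809 rad 0.8119577153820576 fz 8.47022502424651 t 24.725
```

Emit:
{"op": "move_arm", "data": {"jaw": [172], "dp": [[0.0002,0.006,0]], "rotation": [[0,0,-0.0118]]}}

```text
clock: 24.85
position: [0.471, -0.3038, 0.045]
tool_rot: [-3.138, -0.001, 1.497]
force: [-14.0, 1.1, 9.7]
grip_width: 0.0276
```

```bash
python3 f.py
```

```text
theta 0.6219069466705437 0.609064256329477 R 0.1282737764630686 push 14.007115894609427 rad 0.06335913643874491 fz 9.71826204388367 t 24.85
```

The push has reached 14.0 N. Return, then re-drive gently just to pick-up to check that the clamp held.

Emit:
{"op": "move_arm", "data": {"jaw": [172,172,172,172,172,172], "dp": [[0.001,-0.0175,0],[0.001,-0.0175,0],[0.001,-0.0175,0],[0.001,-0.0175,0],[0.001,-0.0175,0],[0,0,0]], "rotation": [[0,0,0.0344],[0,0,0.0344],[0,0,0.0344],[0,0,0.0344],[0,0,0.0344],[0,0,0]]}}

```text
clock: 25.6
position: [0.4075, -0.2796, 0.0452]
tool_rot: [-3.141, 0.0, 0.957]
force: [1.2, -0.4, 0.5]
grip_width: 0.0278
```

```bash
python3 f.py
```

```text
theta 0.08132885877633886 0.07212391817645125 R 0.12762101655169383 push -1.2361713187631107 rad 0.3323866981567906 fz 0.4759323633306074 t 25.6
```

Emit:
{"op": "move_arm", "data": {"jaw": [172,172,172], "dp": [[0.0003,0.0089,0],[0.0003,0.0089,0],[0.0003,0.0089,0]], "rotation": [[0,0,-0.0175],[0,0,-0.0175],[0,0,-0.0175]]}}

```text
clock: 25.98
position: [0.4266, -0.291, 0.0452]
tool_rot: [3.141, 0.0, 1.124]
force: [-2.1, 0.6, 2.1]
grip_width: 0.0277
```

```bash
python3 f.py
```

```text
theta 0.24889250588658282 0.2465765894710179 R 0.1276421538971469 push 2.111692732909746 rad -0.3566293735070333 fz 2.0932806364938283 t 25.975
```

Emit:
{"op": "move_arm", "data": {"jaw": [172], "dp": [[0.0002,0.006,0]], "rotation": [[0,0,-0.0118]]}}

```text
clock: 26.1
position: [0.4301, -0.2925, 0.0451]
tool_rot: [-3.14, -0.0, 1.16]
force: [-7.1, 3.6, 6.9]
grip_width: 0.0277
```

```bash
python3 f.py
```

```text
theta 0.28428462205224114 0.2764743249576951 R 0.1275504710820792 push 7.978332488949711 rad 0.47829399875680867 fz 6.876599738941928 t 26.1
```

Emit:
{"op": "move_arm", "data": {"jaw": [172], "dp": [[0.0002,0.005,0]], "rotation": [[0,0,-0.0098]]}}

```text
clock: 26.22
position: [0.433, -0.2937, 0.045]
tool_rot: [-3.139, -0.0, 1.19]
force: [-10.1, 3.8, 8.8]
grip_width: 0.0281
```

```bash
python3 f.py
```

```text
theta 0.31412656471602796 0.3005200558472092 R 0.12746342160013235 push 10.84295734350702 rad -0.2191029498912962 fz 8.831586291449371 t 26.225
```

Emit:
{"op": "move_arm", "data": {"jaw": [172], "dp": [[0.0002,0.003,0]], "rotation": [[0,0,-0.0059]]}}

```text
clock: 26.35
position: [0.4349, -0.2943, 0.045]
tool_rot: [-3.139, -0.001, 1.208]
force: [-10.4, 3.8, 9.3]
grip_width: 0.0277
```

```bash
python3 f.py
```

```text
theta 0.3322699589618522 0.31640634085279595 R 0.12732618408241939 push 11.095884048953486 rad -0.15282314888956705 fz 9.303591121826502 t 26.35
```

Emit:
{"op": "move_arm", "data": {"jaw": [172], "dp": [[0.0003,0.0075,0]], "rotation": [[0,0,-0.0147]]}}

```text
clock: 26.48
position: [0.4402, -0.2961, 0.045]
tool_rot: [-3.138, -0.001, 1.254]
force: [-12.8, 4.4, 7.8]
grip_width: 0.0276
```

```bash
python3 f.py
```

```text
theta 0.37854347698787005 0.36032949356700006 R 0.12718718934213544 push 13.495319142957655 rad 0.17087682872076915 fz 7.783848102096156 t 26.475
```

Emit:
{"op": "move_arm", "data": {"jaw": [172], "dp": [[0.0003,0.0075,0]], "rotation": [[0,0,-0.0147]]}}

```text
clock: 26.6
position: [0.4459, -0.2979, 0.0449]
tool_rot: [-3.138, -0.001, 1.301]
force: [-15.2, 3.8, 9.4]
grip_width: 0.028
```

```bash
python3 f.py
```

```text
theta 0.4250412580352284 0.4074133014759813 R 0.12710747674682993 push 15.646018226143825 rad -0.4393309648514223 fz 9.358852661644894 t 26.6
```

At the same angle the push is now 15.6 N against 10.3 N before, so one notch was gained and the clamp is holding at about 13 N. Stop here, with no further notch, and park.

Emit:
{"op": "move_arm", "data": {"jaw": [172,172,172,172,172], "dp": [[0.001,-0.0175,0],[0.001,-0.0175,0],[0.001,-0.0175,0],[0.0002,-0.006,0],[0,0,0]], "rotation": [[0,0,0.0344],[0,0,0.0344],[0,0,0.0344],[0,0,0.0118],[0,0,0]]}}

```text
clock: 27.22
position: [0.4063, -0.2776, 0.0452]
tool_rot: [3.141, -0.0, 0.939]
force: [-0.1, -0.1, -0.1]
grip_width: 0.0275
```

```bash
python3 f.py
```

```text
theta 0.06382643477909941 0.054966197075337675 R 0.1266853686561177 push 0.00445570584384572 rad -0.159793282139011 fz -0.1043136224902921 t 27.225
```

Emit:
{"op": "move_arm", "data": {"jaw": [172,172], "dp": [[0.0002,-0.0055,0],[0,0,0]], "rotation": [[0,0,0.0108],[0,0,0]]}}

```text
clock: 27.48
position: [0.4024, -0.2748, 0.0452]
tool_rot: [-3.141, 0.0, 0.903]
force: [-0.0, -0.1, 0.3]
grip_width: 0.0282
```

```bash
python3 f.py
```

```text
theta 0.02754248552125546 0.016539544478348045 R 0.1268724241875233 push -0.021729479499690958 rad -0.09442675631222189 fz 0.29180666350196016 t 27.475
```

Emit:
{"op": "move_arm", "data": {"jaw": [120,60,0,0,0,0,0,0,0,0], "dp": [[0,0,0],[0,0,0],[0,0,0],[0,0,0],[0,0,0],[0,0,0],[0,0,-0.03],[0,0,-0.06],[0,0,-0.06],[0,0,-0.06]], "rotation": [[0,0,0],[0,0,0],[0,0,0],[0,0,0],[0,0,0],[0,0,0],[0,0,0],[0,0,0],[0,0,0],[0,0,0]]}}

```text
clock: 28.72
position: [0.4022, -0.2748, 0.2147]
tool_rot: [-3.141, 0.0, 0.903]
force: [-0.1, 0.3, 0.3]
grip_width: 0.0851
```

Emit:
{"op": "move_arm", "data": {"jaw": [0,0,0,0,0,0], "dp": [[-0.05,0,-0.02],[-0.05,0,0],[-0.05,0,0],[-0.03,0,0],[0,0,0],[0,0,0]], "rotation": [[0,0,0],[0,0,0],[0,0,0],[0,0,0],[0,0,0],[0,0,0]]}}

```text
clock: 29.48
position: [0.3137, -0.3875, 0.2291]
tool_rot: [-3.141, -0.0, 0.904]
force: [0.3, 0.4, -0.3]
grip_width: 0.0853
```

```bash
python3 - <<'E'
from h import *
np.set_printoptions(precision=4,suppress=True)
o=bot.observe();print(o["position"],o["force"],o["clock"],o["grip_width"])
t=grab_frame("top"); cv2.imwrite("pics/t9.png",t)
hsv=cv2.cvtColor(t,cv2.COLOR_BGR2HSV)
m=(((hsv[...,0]<6)|(hsv[...,0]>174))&(hsv[...,1]>200)&(hsv[...,2]>110))
m[:130]=0; m[230:]=0
ys,xs=np.nonzero(m); k=(xs>330)&(xs<460); P=np.c_[xs[k],ys[k]].astype(float)
print(len(P))
if len(P)>10:
    W=ray("top",P,.07)[:,:2]+[.004,.003]; d=W-[.482,-.176]; r=np.hypot(*d.T); q=d[r>.05]; mm=q.mean(0)
    print("r range",r.min(),r.max(),"theta",np.arctan2(mm[1],mm[0])+2.266)
t0=cv2.imread("pics/top0.png")
# halves in press: white-ish mask columns
for n,i in(("now",t),("before",cv2.imread("pics/t7.png"))):
    h=cv2.cvtColor(i,cv2.COLOR_BGR2HSV); w=(h[...,1]<60)&(h[...,2]>180); w[:160]=0;w[182:]=0
    print(n,"white per column 270-330",w[:,270:332].sum(0))
for nm,(x0,x1,y0,y1) in {"jar":(225,255,195,218),"mug":(115,165,140,185),"rib":(185,212,198,240)}.items():
    print(nm,"mean abs diff",cv2.absdiff(t,t0)[y0:y1,x0:x1].mean())
E
```

```text
[ 0.3137 -0.3875  0.2291] [ 0.3442  0.4217 -0.2813] 29.475 0.08530442605810053
181
r range 0.016501657951121386 0.11618625148629476 theta 0.015226674775684845
now white per column 270-330 [ 0  0  0  0  0  0  0  0 10 20 20 20 20 20 20 20 20 20 18 13 13 15 14 13
 13 15 19 20 19 19 19 19 19 19 20 20 10  1  8  7  7  7  0  0  0  0  0  0
  0  1  2  8 14 19 19 19 19 18 11  6  3  0]
before white per column 270-330 [ 0  0  0  0  0  0  0  0  0  1  6  2  2 16 20 20 20 20 20 20 20 20 20 15
 12 12  7  0  0  0  0  0  0  0  0  0  0  0  0  0  0  0  0  0  0  0  0  0
  0  0  0  0  0  0  0  0  0  0  0  0  0  0]
jar mean abs diff 3.4038647342995167
mug mean abs diff 2.2422222222222223
rib mean abs diff 4.391534391534392
```

The lever is parked (θ≈0.02). The halves form one continuous block in the top view (columns 278–306, about 80 mm), and the bystander patches are unchanged. Handing in.

```bash
python3 -c "
from workcell import workorder; print(workorder.job_done())"
```

```text
the job is handed in; nothing more can be done
None
```

The loose plaster half is in the press with its hollowed face towards the knobs, and the mould is shut and clamped. The lever is parked and the arm is clear. I handed the job in at about 29.5 s; it gives no verdict.

**What went wrong:** my first grasp closed above the block. The real fingertips sit about 36–49 mm behind the reported TCP. The block did not move, and I re-grasped lower.

**Clamping:**
- Driving idle took about 3 N. After the halves met the tail stop, the push rose to 14.0 N.
- A second check stroke peaked at 15.6 N, close to the 16 N limit. At the same lever angle the earlier stroke had read 10.3 N, so a notch had been gained and held.
- From this I estimate the held notch at about 13 N. I could not measure the force between the halves directly.

**Last checks:**
- **Lever:** about 0.02 rad from the parked stop.
- **Halves:** touching in the top view, about 80 mm together.
- **Bystanders:** their image patches match the start picture; I checked this by image difference, not by viewing.
- **Contact:** wrist force about 0.

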